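Close and press down the cover of a strip nest

ROBOT

A 7-joint arm with a two-finger parallel gripper is mounted at the origin on the work surface; the furniture and walls round the work are solid. World frame = base frame: x ahead of the robot, y to its left, z up, the work surface at z = 0. Lengths are in m, angles in rad, forces in N, time in s.
With the tool pointing down it reaches from about 0.425 to 0.925 m from the base axis. Payload 6.8 kg.
Tool frame: the origin (TCP) lies on the centre line of the jaws, within the pads' length; the fingertips stand bot.tip_reach ahead of it and the grasp point (between the pads) lies 3 mm ahead of it (bot.tip_reach is the distance from the TCP to the fingertips, in m); z points along the fingers, y is the line along which they close (so a half turn about z gives the same grasp; the last joint's range is limited). The gripper opens to 85 mm and grips with 20 to 120 N. Pads are 22 mm wide; open, the fingers measure 114 mm over their backs; the gripper's body (76 mm by 85 mm) begins 54 mm behind the grasp point. The pads swing forward as they close: fully open they stand 13 mm farther back than shut.
Start: joints at [1.219, 0.477, 0.022, 1.555, -0.011, 1.109, -0.083], TCP at [0.163, -0.655, 0.253] pointing down, gripper open.
Joint ranges: [-2.96, 2.96], [-0.34, 2.1], [-1.41, 1.46], [0.24, 2.44], [-1.37, 4.51], [0.17, 1.92], [-2.96, 2.96]. Speed limits (rad/s): [2.39, 2.39, 3.14, 3.14, 3.14, 3.14, 3.14].

INTERFACE

Orientations are given as a unit quaternion [w, x, y, z].
In Python, from station import bot gives the robot as it stands.
- The arm moves only by the tool jog_arm, never from a script. Its argument "deltas" is a list of rows, each a list of 7 numbers: the shift along the world's x, y, z in m, then the turn, a rotation vector about the world's x, y, z in rad, then the opening, from 0 (shut) to 1 (fully open). In form: [[x, y, z, rx, ry, rz, grip], ...]. A call has 1 to 10 rows; each row shifts and turns the commanded pose from where the row before left it; what a row does not reach is not made up. A row lasts 1/10 s, in which the tool goes at most 50 mm and 8.59 degrees, less where a joint would pass 70% of its speed; a pose out of reach is approached as far as the arm can. A call with a gripper value outside its range is refused whole. The fingers move at their own pace and stop on an object; "newtons" is the grip in N (left out, the last holds). Time passes only in rows, so rows that do not move let the fingers close. It gives the time, the measured TCP pose, the force, the opening and the grip force at its end, in the units of the state.
- bot.get_obs(): the state, without advancing time (a new reading comes with each control period).
- bot.read_camera(name): name is "scene" or "side" or "wrist"; returns a dict with "img" (400x640x3 uint8, red, green, blue), "K" (3x3 intrinsics, pixels), "eye" and "attitude" of the camera in the world. Camera axes: x right, y down, z forward; pixel columns grow to the right and rows downward; lengths in m; the calibration is good to about 2 mm. A picture is of the moment at which its call begins. There is no depth.
- bot.hand_in(): hands the job in; it is judged then, once.
The state is a dict: "t": time; "q": joint angles; "joint_vel": joint speeds; "joint_torque": joint torques, N m; "eef_pos": TCP position; "tool_rot": TCP orientation; "contact_force": force on the tool from outside, world axes, zero at the start; "torque": the same for the moment, N m; "gripper_width": opening from 0.0 (shut) to 1.0 (fully open); "grasp_force": force on a finger pad.
Only numpy, scipy, OpenCV 4.12 (cv2) and the standard library are available. Lean on these libraries where they do the work, as an engineer would, in place of code of your own. Each camera call takes 0.05 s, during which the arm holds its last target. There are 200 camera calls.

TASK

Free the strip nest by turning its black clamp knob clockwise (seen from above) as far as it goes, so that the yellow clamp arm swings off the sprung bed. Then put the orange cover on the nest so that it drops over both locating pins, press it fully down on the pin shoulders against the spring of the bed, and finish while the gripper is still holding it pressed down, without letting go. Leave the stapler, gauge block, loupe and gold tape roll where they are.

Things in the scene. Friction and masses are not known exactly. Their poses are not given: they have to be found in the camera images.
- nest: Strip nest, fixed to the bench: dark steel base plate 12 mm thick, from x -45 to +90 mm and y -75 to +75 mm in its own frame. Origin on the bench top, half-way between its two locating pins; z up. Between the pins lies the sprung bed (60 x 52 mm) with a copper strip on it. The clamp knob's axis stands at x +65 mm, y 0.
- pin_a (a point): Tip of the steel locating pin at the nest's x 0, y +40 mm, 30 mm above the bench. The pin is 10 mm in diameter up to 24 mm above the bench, then tapers to 4 mm at the tip. Round its foot is a shoulder 18 mm across, top 16 mm above the bench; the cover's underside rests on both shoulders when fully home.
- pin_b (a point): Tip of the other, equal pin, at the nest's x 0, y -40 mm, 30 mm above the bench.
- bed (a joint): Travel of the sprung bed in m: 0 = up (bed top 21 mm above the bench), growing as it is pushed down; 0.005 when the cover is fully home, end of travel 0.008. Spring about 5 N at 0 and 9 N at 0.005: it carries the cover's weight, so the cover stays about 5 mm above home until pressed with about 7 N more.
- clamp (a joint): Angle of clamp knob and yellow arm in rad about the vertical: 0 = arm points to the nest's -x, over the bed, and blocks the cover; grows clockwise seen from above, to the stop at 1.45, where the arm points to the nest's +y, clear of the cover. Light friction (0.05 N m), stays where it is left. Starts between 0 and 0.25.
- clamp_grip (a point): Centre of the black bar grip on top of the clamp knob, on its axis, 62 mm above the bench; turns with the knob. The bar is 40 mm long (its x, in line with the arm), 14 mm thick (y), 28 mm high (top 76 mm above the bench). The yellow arm, 45 mm long from the axis and 14 mm wide, lies 23 to 31 mm above the bench.
- cover_grip (a point): Centre of the black rib on top of the loose orange cover (0.2 to 0.3 kg), 37 mm above the cover's underside. The rib is 50 mm long (x), 20 mm thick (y), its top 54 mm above the underside, its foot on the cover's top 20 mm above the underside. With the cover fully home this point is 53 mm above the bench.
- cover_foot (a point): Centre of the underside of the orange cover, a block 70 (x) x 110 (y) x 20 (z) mm. In the underside are two blind round sockets, unseen from above, 12.5 mm in diameter, 16 mm deep, mouths slightly chamfered, at x 0, y -40 and +40 mm. It fits the nest either way round, with its axes parallel to the nest's.
- stapler: Blue stapler, 114 x 29 x 38 mm, origin at the centre of its underside. A bystander.
- gauge_block: Grey steel gauge block, 32 x 60 x 14 mm, origin at the centre of its underside. A bystander.
- loupe: Black loupe, 39 mm across, 31 mm high, origin at the centre of its underside. A bystander.
- tape_roll_gold: Gold-coloured tape roll lying flat, 88 mm across, 21 mm high, origin at the centre of its underside. A bystander.
Mind the look-alikes: they are no part of the job. What is meant by the part that bears cover_grip is not red, and is the smaller of those in its own colour.

How it is judged:
By the outcome, as a careful person would: the job done as asked, in the order asked, and still so for the second after the job is handed in, while the arm keeps its last pose, push and grip.
It also fails if it takes over 56 s, if anything falls off the work surface, if the arm or the gripper's body presses on something with over 40 N, if the wrist force passes 120 N, or if a joint passes its speed limit or range.

## Working session

There is one attempt and no reset: what is moved stays moved. The work goes in short steps, Python scripts to look and compute and a tool call to move; the robot and the scene stay as the last step left them, time stands still between calls to the robot, and variables do not carry over. Pictures are saved under pics/ and viewed, at most 10 in all, crops included, and the job is handed in when it is done.

Besides the shell and the picture viewer there is one more tool, called after "Request:" by a JSON object that holds its "api" and its "payload". jog_arm: Moves the arm, as the interface text tells. Its arguments: {"type":"object","properties":{"deltas":{"type":"array"},"newtons":{"type":"number"}},"required":["deltas"]}

```bash
mkdir -p pics
cat > h.py <<'E'
import numpy as np,cv2
from station import bot
def snap(n,f):
    c=bot.read_camera(n); cv2.imwrite('pics/'+f+'.png',c['img'][:,:,::-1]); np.savez('pics/'+f,**{k:np.array(c[k]) for k in c}); return c
def rot(a):
    a=np.array(a,float)
    if a.shape==(3,3): return a
    from scipy.spatial.transform import Rotation as R
    return R.from_quat([a[1],a[2],a[3],a[0]]).as_matrix()
def ray(f,u,v):
    c=np.load('pics/'+f+'.npz'); return c['eye'], rot(c['attitude'])@np.linalg.inv(c['K'])@[u,v,1]
def onz(f,u,v,z):
    e,d=ray(f,u,v); return e+d*(z-e[2])/d[2]
def proj(f,p):
    c=np.load('pics/'+f+'.npz'); q=c['K']@rot(c['attitude']).T@(np.array(p)-c['eye']); return q[:2]/q[2]
E
python3 - <<'E'
from h import *
for n in ('scene','side','wrist'):
    c=snap(n,n+'0'); print(n,c['eye'],c['attitude'])
print(bot.get_obs(),bot.tip_reach)
a=[cv2.imread(f'pics/{n}0.png') for n in ('scene','side')]
cv2.imwrite('pics/both.png',cv2.resize(np.vstack(a),(480,600)))
E
```

```text
scene [-0.74479719 -0.78774873  0.88667215] [-0.4501487   0.7313763  -0.44288706  0.25749936]
side [ 0.9199541  -0.85255219  0.87501438] [-0.40335816  0.89781225  0.1570469  -0.08106552]
wrist [ 0.23473376 -0.63628032  0.37297768] [ 0.11491701  0.77944808 -0.60910446 -0.09081038]
{'t': 0.15, 'q': array([ 1.2189045 ,  0.47762304,  0.02229861,  1.55614222, -0.01149908,
        1.1093367 , -0.08310549]), 'joint_vel': array([ 0.00318358, -0.00134988,  0.00034375, -0.00594023,  0.000525  ,
        0.00208713,  0.00060754]), 'joint_torque': array([ 2.25363205e-03, -5.96923757e+01,  1.61005005e+00, -2.81492776e+01,
        1.26371396e-02,  6.48256479e-03,  4.63370824e-06]), 'eef_pos': array([ 0.16286485, -0.65464494,  0.25257421]), 'tool_rot': array([-6.80389844e-04,  9.92576230e-01,  1.21622157e-01, -1.21129126e-04]), 'contact_force': array([-0.89293356,  0.91211605,  0.05373987]), 'torque': array([0.03016709, 0.03955663, 0.00539705]), 'grasp_force': 0.0, 'gripper_width': 0.9971744884792925} 0.022
```

View pics/scene0.png

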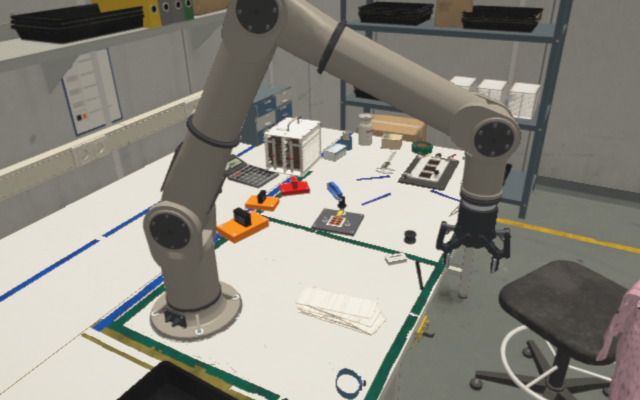

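View pics/side0.png

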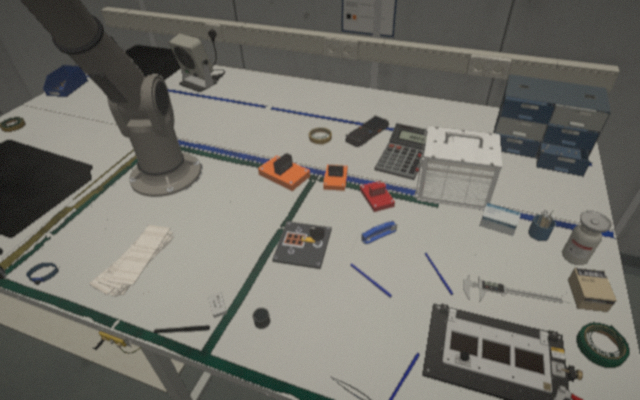

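Scene shows three look-alikes: large orange block at (242,225), small orange at (262,202), red at (294,187). In the side view they are at (285,170), (336,176) and (377,195). The smaller orange one is the cover. The nest is at scene (338,220) and side (303,243). I'll check this in a close crop.

Run:
```python
from h import *
s=cv2.imread('pics/scene0.png')[170:245,215:375]; d=cv2.imread('pics/side0.png')[145:275,250:410]
cv2.imwrite('pics/crop.png',np.vstack([cv2.resize(s,None,fx=4.5,fy=3.0*1.0,interpolation=2)[:225],cv2.resize(d,(720,360),interpolation=2)]))
cv2.imwrite('pics/c1.png',cv2.resize(d,None,fx=4.5,fy=4.5,interpolation=2))
for u,v in((336,178),(285,172),(303,245)): print(onz('side0',u,v,.012))
for u,v in((262,203),(242,227),(338,221)): print(onz('scene0',u,v,.012))
```

```text
[0.56330393 0.15302136 0.012     ]
[0.39048863 0.12744575 0.012     ]
[ 0.57459162 -0.15484989  0.012     ]
[0.55543919 0.15788136 0.012     ]
[0.38457614 0.12472698 0.012     ]
[ 0.56367888 -0.14920277  0.012     ]
```

View pics/c1.png

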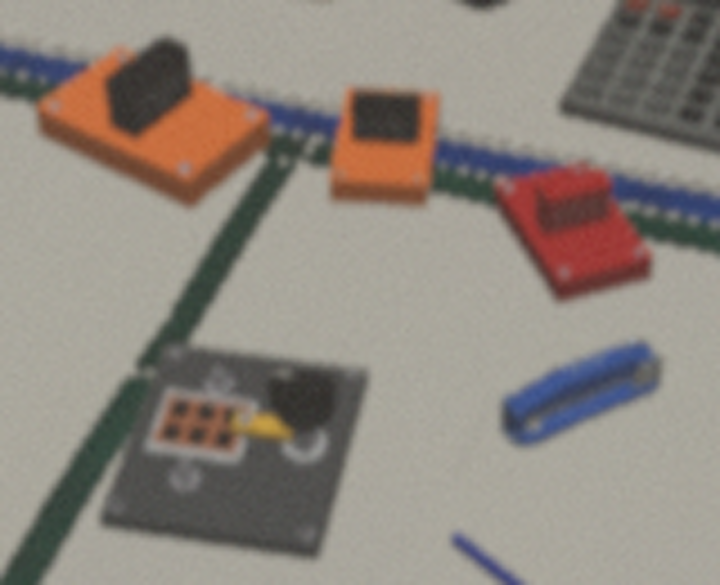

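Confirmed in the crop: the smaller orange block at (385,145) carries a black rib, the red one is at (575,230) and the larger orange at (155,125). The nest is below, with the yellow arm pointing left over the bed and slightly turned. Moving over for a wrist view.

Request:
{"api": "jog_arm", "payload": {"deltas": [[0.03, 0.038, 0.005, 0, 0, 0, 1], [0.03, 0.038, 0.005, 0, 0, 0, 1], [0.03, 0.038, 0.005, 0, 0, 0, 1], [0.03, 0.038, 0.005, 0, 0, 0, 1], [0.03, 0.038, 0.005, 0, 0, 0, 1], [0.03, 0.038, 0.005, 0, 0, 0, 1], [0.03, 0.038, 0, 0, 0, 0, 1], [0.03, 0.038, 0, 0, 0, 0, 1], [0.03, 0.038, 0, 0, 0, 0, 1], [0.03, 0.038, 0, 0, 0, 0, 1]]}}

```text
t: 1.15
eef_pos: [0.4637, -0.2733, 0.2833]
tool_rot: [0.0, 0.993, 0.121, -0.0]
contact_force: [-0.2, -0.8, -0.7]
gripper_width: 1.005
grasp_force: 0.0
```

Request:
{"api": "jog_arm", "payload": {"deltas": [[0.03, 0.038, 0, 0, 0, 0, 1], [0.03, 0.038, 0, 0, 0, 0, 1], [0.03, 0.038, 0, 0, 0, 0, 1], [0.01, 0.01, 0, 0, 0, 0, 1], [0, 0, 0, 0, 0, 0, 1]]}}

```text
t: 1.65
eef_pos: [0.5642, -0.148, 0.2829]
tool_rot: [-0.001, 0.992, 0.124, 0.0]
contact_force: [-1.0, -0.3, 0.1]
gripper_width: 1.0
grasp_force: 0.0
```

Run:
```python
from h import *
snap('wrist','w1'); o=bot.get_obs(); print(o['t'],o['eef_pos'],o['tool_rot'],o['q'])
# rough nest corners from side
for u,v in((165,345),(368,372),(318,555),(102,522)): print(onz('side0',250+u/4.5,145+v/4.5,.012))
```

```text
1.7 [ 0.56299074 -0.15050809  0.28285037] [-9.00380862e-05  9.92464096e-01  1.22534932e-01 -4.48481308e-04] [ 0.37951189  0.31607859 -0.28213599  1.73229216  0.09691426  1.10774723
 -1.25791392]
[ 0.49383997 -0.08638602  0.012     ]
[ 0.62721799 -0.06570086  0.012     ]
[ 0.64991076 -0.214749    0.012     ]
[ 0.52008703 -0.23440358  0.012     ]
```

View pics/w1.png

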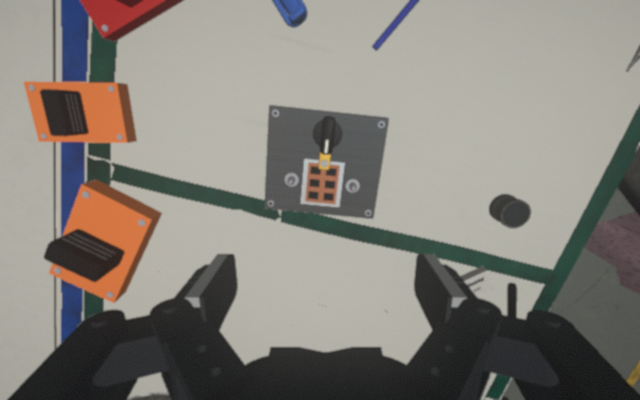

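Wrist view: nest at (325,160) with pins at (291,180) and (352,186), knob at (327,130). The small orange cover is at (80,112).

Run:
```python
from h import *
w=cv2.imread('pics/w1.png')
a=cv2.resize(w[95:225,255:400],None,fx=4,fy=4,interpolation=2);b=cv2.resize(w[70:150,15:145],None,fx=4,fy=4,interpolation=2)
m=np.zeros((520+0,800,3),'u1') if 0 else None
cv2.imwrite('pics/c2.png',a);cv2.imwrite('pics/c3.png',b)
```

```text
(no output)
```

View pics/c2.png

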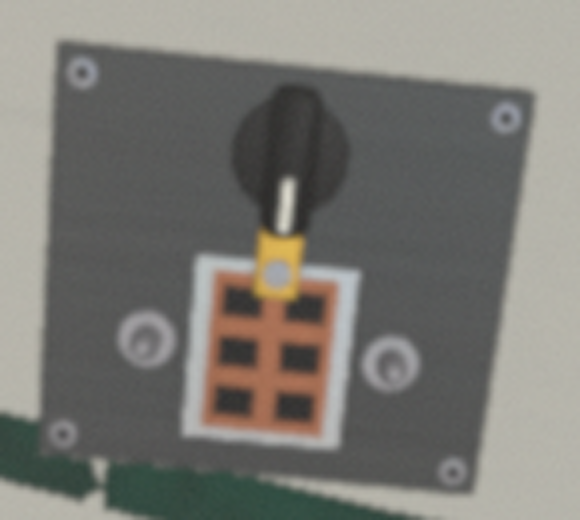

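View pics/c3.png

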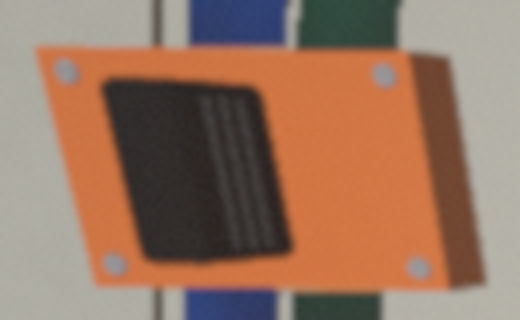

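```bash
cat > fit.py <<'E'
from h import *
from scipy.optimize import least_squares
def fit(f,L,P,x0):
    L=np.array(L,float);P=np.array(P,float)
    def w(x): c,s=np.cos(x[2]),np.sin(x[2]); return np.c_[x[0]+c*L[:,0]-s*L[:,1],x[1]+s*L[:,0]+c*L[:,1],L[:,2]]
    r=least_squares(lambda x:np.ravel([proj(f,p)-q for p,q in zip(w(x),P)]),x0)
    return r.x,np.abs(r.fun).max()
E
python3 - <<'E'
from fit import *
k=lambda u,v:(255+(u+.5)/4-.5,95+(v+.5)/4-.5); g=lambda u,v:(15+(u+.5)/4-.5,70+(v+.5)/4-.5)
L=[(.09,.075,.012),(.09,-.075,.012),(-.045,-.075,.012),(-.045,.075,.012),(0,.04,.016),(0,-.04,.016)]
n,e=fit('w1',L,[k(58,42),k(535,92),k(472,493),k(42,455),k(147,338),k(391,363)],[.56,-.15,.15]);print('nest',n,e)
C=[(.035,.055,.02),(.035,-.055,.02),(-.035,-.055,.02),(-.035,.055,.02),(.035,-.055,0),(-.035,-.055,0)]
c,e=fit('w1',C,[g(36,47),g(410,52),g(448,290),g(97,287),g(450,56),g(485,285)],[.56,.15,0.]);print('cover',c,e)
R=lambda a:np.array([[np.cos(a),-np.sin(a)],[np.sin(a),np.cos(a)]])
ax=n[:2]+R(n[2])@[.065,0]; print('knob',ax)
for (u,v),z in (((290,180),.076),((284,232),.076),((277,273),.033)):
    d=onz('w1',*k(u,v),z)[:2]-ax; print(d, 'angle',np.arctan2(d[1],d[0])-n[2])
# side check
for nm,p in (('nestc',np.r_[n[:2]+R(n[2])@[.09,-.075],.012]),('coverc',np.r_[c[:2]+R(c[2])@[-.035,-.055],.02])): print(nm,(proj('side0',p)-[250,145])*4.5)
print(np.array([1,2]),bot.get_obs()['t'])
E
```

```text
nest [ 0.54638651 -0.14735595  0.15084067] 1.2269181355214869
cover [0.55789714 0.16235027 0.2358625 ] 0.7553951137344939
knob [ 0.61064845 -0.13758844]
[-0.00397801 -0.00081018] angle -3.0915169155030795
[-0.01767916 -0.00265844] angle -3.143179972132167
[-0.03599754 -0.00510048] angle -3.1516804566361025
nestc [316.90482748 544.8819354 ]
coverc [327.48510565 175.79201156]
[1 2] 1.7
```

Request:
{"api": "jog_arm", "payload": {"deltas": [[0.005, 0.001, -0.01, 0, 0, 0.1485, 1], [0.005, 0.001, -0.01, 0, 0, 0.1485, 1], [0.005, 0.001, -0.01, 0, 0, 0.1485, 1], [0.005, 0.001, -0.01, 0, 0, 0.1485, 1], [0.005, 0.001, -0.01, 0, 0, 0.1485, 1], [0.005, 0.001, -0.01, 0, 0, 0.1485, 1], [0.005, 0.001, -0.01, 0, 0, 0.1485, 1], [0.005, 0.001, -0.01, 0, 0, 0.1485, 1], [0.005, 0.001, -0.01, 0, 0, 0.1485, 1], [0.003, 0.003, 0, 0, 0, 0.1485, 1]]}}

```text
t: 2.7
eef_pos: [0.6089, -0.1424, 0.1914]
tool_rot: [-0.001, 0.648, 0.761, -0.002]
contact_force: [-0.1, -0.1, 0.7]
gripper_width: 0.998
grasp_force: 0.0
```

Request:
{"api": "jog_arm", "payload": {"deltas": [[0, 0, 0, 0, 0, 0.1485, 1], [0, 0, 0, 0, 0, 0.1485, 1], [0, 0, 0, 0, 0, 0.1485, 1], [0, 0, 0, 0, 0, 0.1485, 1], [0, 0, 0, 0, 0, 0.1485, 1], [0, 0, 0, 0, 0, 0.1485, 1], [0, 0, 0, 0, 0, 0.1485, 1], [0, 0, 0, 0, 0, 0.1485, 1], [0, 0, 0, 0, 0, 0.1485, 1], [0, 0, 0, 0, 0, 0.1485, 1]]}}

```text
t: 3.7
eef_pos: [0.6096, -0.1422, 0.1928]
tool_rot: [-0.001, -0.037, 0.999, -0.001]
contact_force: [-0.2, -0.9, 0.6]
gripper_width: 0.998
grasp_force: 0.0
```

Request:
{"api": "jog_arm", "payload": {"deltas": [[0, 0, 0, 0, 0, 0.06, 1], [0, 0, 0, 0, 0, 0, 1], [0, 0, 0, 0, 0, 0, 1]]}}

```text
t: 4.0
eef_pos: [0.6101, -0.141, 0.1929]
tool_rot: [-0.001, -0.064, 0.998, -0.0]
contact_force: [0.2, 0.4, -0.3]
gripper_width: 1.004
grasp_force: 0.0
```

Run:
```python
from h import *
snap('wrist','w2'); o=bot.get_obs(); print(o['t'],o['eef_pos'],o['tool_rot'],o['q'])
```

```text
4.05 [ 0.61032002 -0.14053744  0.19306748] [-4.20653539e-04 -6.43491070e-02  9.97927262e-01 -4.42159548e-04] [ 0.75339163  0.61864519 -0.89389183  1.68994611  0.53406504  1.09661664
  1.39655218]
```

View pics/w2.png

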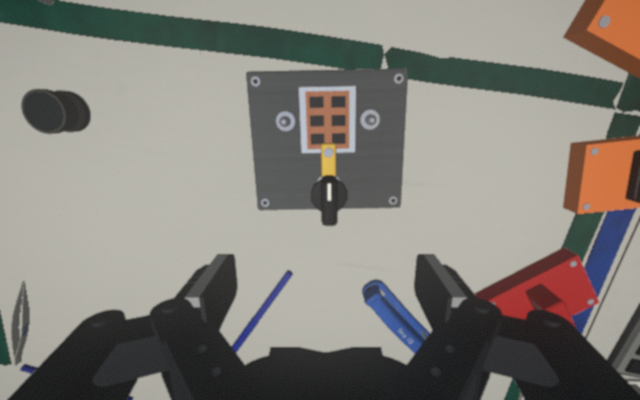

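w2: nest corners ≈(247,72), (408,69), (401,206), (258,210); pins (285,121) and (370,119); bar from (328,182) to (330,224). I'll fit from both views.

Run:
```python
from fit import *
L=[(-.045,-.075,.012),(-.045,.075,.012),(.09,.075,.012),(.09,-.075,.012),(0,-.04,.016),(0,.04,.016)]
n,e=fit('w2',L,[(247,72),(408,69),(401,206),(258,210),(285,121),(370,119)],[.56,-.15,.15]);print('nest',n,e)
R=lambda a:np.array([[np.cos(a),-np.sin(a)],[np.sin(a),np.cos(a)]])
ax=n[:2]+R(n[2])@[.065,0]; print('knob',ax)
# bar top ends
A=onz('w2',329,181,.076);B=onz('w2',330,225,.076);d=A-B
print(A,B,(A+B)/2,'ang',np.arctan2(d[1],d[0])-n[2]+np.pi,np.linalg.norm(d))
a=onz('w2',328,153,.033)[:2]-ax; print(np.arctan2(a[1],a[0])-n[2])
```

```text
nest [ 0.54648027 -0.14633666  0.14879824] 1.9315276331142286
knob [ 0.61076202 -0.13670042]
[ 0.59111091 -0.13998058  0.076     ] [ 0.62829819 -0.13421648  0.076     ] [ 0.60970455 -0.13709853  0.076     ] ang 0.004980152951437056 0.037631356797371035
-3.1275566852639067
```

Request:
{"api": "jog_arm", "payload": {"deltas": [[0, 0.0035, -0.02, 0, 0, 0.02, 1], [0, 0, -0.025, 0, 0, 0, 1], [0, 0, -0.025, 0, 0, 0, 0.5], [0, 0, -0.025, 0, 0, 0, 0.5], [0, 0, -0.015, 0, 0, 0, 0.5], [0, 0, -0.008, 0, 0, 0, 0.5], [0, 0, 0, 0, 0, 0, 0.5], [0, 0, 0, 0, 0, 0, 0.5]]}}

```text
t: 4.85
eef_pos: [0.6116, -0.1355, 0.0762]
tool_rot: [0.001, -0.076, 0.997, -0.0]
contact_force: [-0.1, -0.2, 1.2]
gripper_width: 0.499
grasp_force: 0.0
```

Request:
{"api": "jog_arm", "payload": {"deltas": [[0, 0, 0, 0, 0, 0, 0.1], [0, 0, 0, 0, 0, 0, 0.1], [0, 0, 0, 0, 0, 0, 0], [0, 0, 0, 0, 0, 0, 0], [0, 0, 0, 0, 0, 0, 0], [0, 0, 0, 0, 0, 0, 0]], "newtons": 40}}

```text
t: 5.45
eef_pos: [0.612, -0.1376, 0.0766]
tool_rot: [0.001, -0.075, 0.997, -0.001]
contact_force: [0.8, -5.6, 6.0]
gripper_width: 0.155
grasp_force: 42.8
```

Request:
{"api": "jog_arm", "payload": {"deltas": [[0, 0, 0, 0, 0, -0.1, 0], [0, 0, 0, 0, 0, -0.11, 0], [0, 0, 0, 0, 0, -0.11, 0], [0, 0, 0, 0, 0, -0.11, 0], [0, 0, 0, 0, 0, -0.11, 0], [0, 0, 0, 0, 0, -0.11, 0], [0, 0, 0, 0, 0, -0.11, 0], [0, 0, 0, 0, 0, -0.11, 0], [0, 0, 0, 0, 0, -0.11, 0], [0, 0, 0, 0, 0, -0.11, 0]]}}

```text
t: 6.45
eef_pos: [0.6115, -0.139, 0.0767]
tool_rot: [0.002, 0.455, 0.891, -0.002]
contact_force: [-1.4, -8.0, 8.1]
gripper_width: 0.153
grasp_force: 42.8
```

Request:
{"api": "jog_arm", "payload": {"deltas": [[0, 0, 0, 0, 0, -0.1, 0], [0, 0, 0, 0, 0, -0.1, 0], [0, 0, 0, 0, 0, -0.1, 0], [0, 0, 0, 0, 0, -0.06, 0], [0, 0, 0, 0, 0, -0.03, 0], [0, 0, 0, 0, 0, 0, 0], [0, 0, 0, 0, 0, 0, 0]]}}

```text
t: 7.15
eef_pos: [0.611, -0.1392, 0.0766]
tool_rot: [0.002, 0.616, 0.788, -0.002]
contact_force: [-2.7, -7.9, 8.0]
gripper_width: 0.151
grasp_force: 45.6
```

Run:
```python
from h import *
o=bot.get_obs(); q=o['tool_rot'];print(o['t'],o['eef_pos'],q,o['q'],o['torque'],o['contact_force'], 2*np.arctan2(q[2],q[1])%np.pi)
```

```text
7.15 [ 0.61100574 -0.13923741  0.07661689] [ 0.00189718  0.61614752  0.78762624 -0.0018831 ] [ 0.46325318  0.65016149 -0.46838618  1.78117284  0.39695958  0.80355739
  0.04064781] [-1.76692226  0.51654649  0.90034142] [-2.73224068 -7.85917197  7.98787598] 1.813902933654761
```

Request:
{"api": "jog_arm", "payload": {"deltas": [[0, 0, 0, 0, 0, 0, 0.5], [0, 0, 0, 0, 0, 0, 0.5], [0, 0, 0, 0, 0, 0, 0.6], [0, 0, 0, 0, 0, 0, 0.6], [0, 0, 0.03, 0, 0, 0, 0.6], [0, 0, 0.04, 0, 0, 0, 1], [0, 0, 0.045, 0, 0, 0, 1], [-0.005, 0.027, 0, 0, 0, 0.142, 1], [-0.005, 0.027, 0, 0, 0, 0.142, 1], [-0.005, 0.027, 0, 0, 0, 0.142, 1]]}}

```text
t: 8.15
eef_pos: [0.5958, -0.0535, 0.1908]
tool_rot: [0.0, 0.433, 0.901, 0.0]
contact_force: [0.1, 0.8, -0.1]
gripper_width: 0.998
grasp_force: 0.0
```

Request:
{"api": "jog_arm", "payload": {"deltas": [[-0.005, 0.027, 0, 0, 0, 0.142, 1], [-0.005, 0.027, 0, 0, 0, 0.142, 1], [-0.005, 0.027, 0, 0, 0, 0.142, 1], [-0.005, 0.027, 0, 0, 0, 0.142, 1], [-0.005, 0.027, 0, 0, 0, 0.142, 1], [-0.005, 0.027, 0, 0, 0, 0.142, 1], [-0.005, 0.027, 0, 0, 0, 0.142, 1], [-0.003, 0.03, 0, 0, 0, 0.142, 1], [0, 0, 0, 0, 0, 0, 1], [0, 0, 0, 0, 0, 0, 1]]}}

```text
t: 9.15
eef_pos: [0.5576, 0.1652, 0.1902]
tool_rot: [-0.0, -0.117, 0.993, 0.0]
contact_force: [-0.9, -0.1, -0.7]
gripper_width: 1.002
grasp_force: 0.0
```

Run:
```python
from h import *
w=snap('wrist','w3'); s=snap('side','s3'); o=bot.get_obs(); q=o['tool_rot'];print(o['t'],o['eef_pos'],q,o['q'][6], 2*np.arctan2(q[2],q[1])%np.pi)
a=cv2.imread('pics/w3.png');b=cv2.resize(cv2.imread('pics/s3.png')[215:275,265:345],None,fx=3,fy=3,interpolation=2)
a[-180:,:240]=b; cv2.imwrite('pics/c4.png',a)
```

```text
9.25 [0.55816468 0.16330585 0.19001111] [-2.26047772e-04 -1.15658930e-01  9.93288874e-01 -4.16205632e-04] 0.9693053849800476 0.2318367383113369
```

View pics/c4.png

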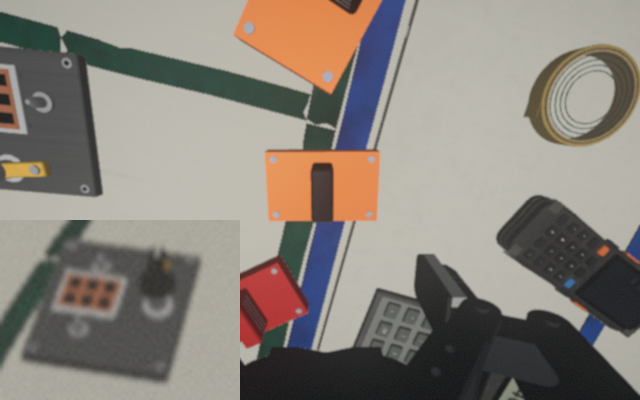

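c4 shows the clamp arm now pointing to the nest's +y, clear of the bed (inset too). The cover's corners are at (266,152), (380,151), (378,220), (267,221), with its rib vertical at (322,192).

Run:
```python
from fit import *
C=[(-.035,-.055,.02),(-.035,.055,.02),(.035,.055,.02),(.035,-.055,.02)]
c,e=fit('w3',C,[(266,152.5),(380,151.5),(378,220),(267,221)],[.56,.15,.2]);print('cover',c,e)
print([proj('w3',[c[0],c[1],.054])])
# clamp arm bolt
n=[.5464,-.1469,.150]; ax=np.array(n[:2])+.065*np.array([np.cos(.15),np.sin(.15)])
d=onz('w3',36,170,.033)[:2]-ax; print('clamp',np.pi-(np.arctan2(d[1],d[0])-.15))
```

```text
cover [0.5581843  0.16344531 0.23849427] 1.9640522378663263
[array([322.46951543, 196.88669903])]
clamp 1.461671411576113
```

Request:
{"api": "jog_arm", "payload": {"deltas": [[0, 0, -0.03, 0, 0, 0.005, 0.7], [0, 0, -0.03, 0, 0, 0, 0.7], [0, 0, -0.03, 0, 0, 0, 0.7], [0, 0, -0.03, 0, 0, 0, 0.7], [0, 0, -0.015, 0, 0, 0, 0.7], [0, 0, -0.006, 0, 0, 0, 0.7], [0, 0, 0, 0, 0, 0, 0.5], [0, 0, 0, 0, 0, 0, 0.4]]}}

```text
t: 10.05
eef_pos: [0.5588, 0.1647, 0.0505]
tool_rot: [0.001, -0.119, 0.993, 0.0]
contact_force: [-1.0, -0.7, 0.1]
gripper_width: 0.403
grasp_force: 0.0
```

Request:
{"api": "jog_arm", "payload": {"deltas": [[0, 0, 0, 0, 0, 0, 0.2], [0, 0, 0, 0, 0, 0, 0], [0, 0, 0, 0, 0, 0, 0], [0, 0, 0, 0, 0, 0, 0], [0, 0, 0, 0, 0, 0, 0], [0, 0, 0, 0, 0, 0, 0]], "newtons": 70}}

```text
t: 10.65
eef_pos: [0.559, 0.1646, 0.0509]
tool_rot: [0.001, -0.119, 0.993, -0.0]
contact_force: [-1.8, -1.9, 5.8]
gripper_width: 0.222
grasp_force: 69.4
```

Run:
```python
from h import *
o=bot.get_obs(); q=o['tool_rot'];print(o['t'],o['eef_pos'],q,o['contact_force'],o['gripper_width'], 2*np.arctan2(q[2],q[1])%np.pi)
```

```text
10.65 [0.55904103 0.16455367 0.05092336] [ 1.27808572e-03 -1.19067265e-01  9.92885358e-01 -1.36503905e-04] [-1.77408293 -1.88585881  5.79717016] 0.22185641745516532 0.23870102065133159
```

Request:
{"api": "jog_arm", "payload": {"deltas": [[0, 0, 0.02, 0, 0, 0, 0], [0, 0, 0.035, 0, 0, 0, 0], [0, 0, 0.035, 0, 0, 0, 0], [-0.001, -0.02, 0, 0, 0, -0.009, 0], [-0.001, -0.03, 0, 0, 0, -0.009, 0], [-0.001, -0.03, 0, 0, 0, -0.009, 0], [-0.001, -0.03, 0, 0, 0, -0.009, 0], [-0.001, -0.03, 0, 0, 0, -0.009, 0], [-0.001, -0.03, 0, 0, 0, -0.009, 0], [-0.001, -0.03, 0, 0, 0, -0.009, 0]]}}

```text
t: 11.65
eef_pos: [0.5508, -0.0365, 0.1407]
tool_rot: [0.0, -0.088, 0.996, -0.0]
contact_force: [0.4, -0.5, -2.2]
gripper_width: 0.223
grasp_force: 68.6
```

Request:
{"api": "jog_arm", "payload": {"deltas": [[-0.001, -0.03, 0, 0, 0, -0.009, 0], [-0.001, -0.03, 0, 0, 0, -0.009, 0], [-0.001, -0.03, 0, 0, 0, -0.008, 0], [-0.002, -0.021, 0, 0, 0, 0, 0], [0, 0, 0, 0, 0, 0, 0], [0, 0, 0, 0, 0, 0, 0]]}}

```text
t: 12.25
eef_pos: [0.5459, -0.1466, 0.1403]
tool_rot: [0.0, -0.075, 0.997, 0.0]
contact_force: [-0.0, 1.3, -2.4]
gripper_width: 0.222
grasp_force: 68.6
```

Run:
```python
from h import *
w=snap('wrist','w5'); o=bot.get_obs(); q=o['tool_rot'];print(o['t'],o['eef_pos'],q,o['gripper_width'],o['contact_force'], 2*np.arctan2(q[2],q[1])%np.pi)
```

```text
12.3 [ 0.54609356 -0.14560216  0.1402828 ] [ 4.83690602e-04 -7.54139817e-02  9.97152176e-01  1.87677738e-04] 0.2145531022126967 [ 0.42531957 -0.4708897  -1.39072336] 0.15097131748832648
```

View pics/w5.png

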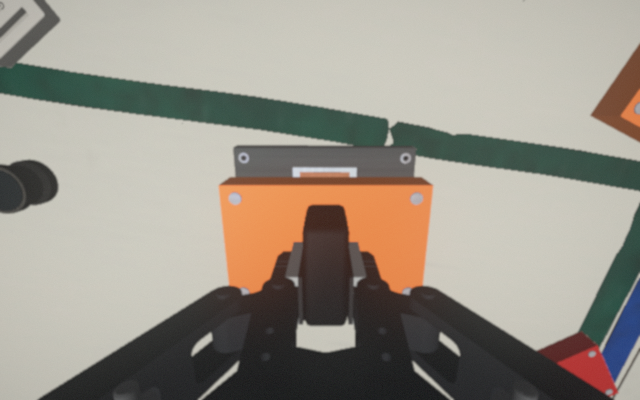

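Run:
```python
from fit import *
c,e=fit('w5',[(-.035,-.055,.1093),(-.035,.055,.1093)],[(220.5,185),(432,184)],[.546,-.146,.15]);print('cover',c,e)
n,e=fit('w5',[(-.045,-.075,.012),(-.045,.075,.012)],[(234.5,147),(415,147.5)],[.546,-.146,.15]);print('nest',n,e)
```

```text
cover [ 0.54437905 -0.145586    0.15421487] 1.6496932037285035
nest [ 0.547181   -0.14636724  0.14662137] 2.1820824626717013
```

Request:
{"api": "jog_arm", "payload": {"deltas": [[0.002, -0.001, -0.01, 0, 0, 0, 0], [0, 0, -0.02, 0, 0, 0, 0], [0, 0, -0.02, 0, 0, 0, 0], [0, 0, -0.006, 0, 0, 0, 0], [0, 0, -0.003, 0, 0, 0, 0], [0, 0, -0.003, 0, 0, 0, 0], [0, 0, -0.002, 0, 0, 0, 0], [0, 0, 0, 0, 0, 0, 0]]}}

```text
t: 13.1
eef_pos: [0.5482, -0.1476, 0.0756]
tool_rot: [0.0, -0.075, 0.997, -0.0]
contact_force: [0.0, -0.0, -2.6]
gripper_width: 0.219
grasp_force: 68.6
```

Run:
```python
from h import *
o=bot.get_obs(); print(o['t'],o['eef_pos'],o['tool_rot'],o['contact_force'],o['torque'])
```

```text
13.1 [ 0.54823226 -0.14756462  0.07563653] [ 3.03266308e-04 -7.50253877e-02  9.97181572e-01 -1.06032097e-04] [ 0.02710241 -0.04032191 -2.60601949] [ 0.05500425  0.0149748  -0.02762011]
```

Request:
{"api": "jog_arm", "payload": {"deltas": [[0, 0, -0.002, 0, 0, 0, 0], [0, 0, -0.002, 0, 0, 0, 0], [0, 0, -0.002, 0, 0, 0, 0], [0, 0, 0, 0, 0, 0, 0]]}}

```text
t: 13.5
eef_pos: [0.5482, -0.1477, 0.0696]
tool_rot: [0.0, -0.075, 0.997, -0.0]
contact_force: [-1.8, 0.3, 4.5]
gripper_width: 0.22
grasp_force: 69.4
```

Request:
{"api": "jog_arm", "payload": {"deltas": [[0, 0, -0.002, 0, 0, 0, 0], [0, 0, -0.001, 0, 0, 0, 0], [0, 0, -0.001, 0, 0, 0, 0], [0, 0, 0, 0, 0, 0, 0]]}}

```text
t: 13.9
eef_pos: [0.5483, -0.1476, 0.0668]
tool_rot: [0.0, -0.075, 0.997, -0.001]
contact_force: [-5.3, -0.7, 17.2]
gripper_width: 0.219
grasp_force: 71.4
```

Request:
{"api": "jog_arm", "payload": {"deltas": [[0, 0, -0.001, 0, 0, 0, 0], [0, 0, 0, 0, 0, 0, 0], [0, 0, 0, 0, 0, 0, 0], [0, 0, 0, 0, 0, 0, 0]]}}

```text
t: 14.3
eef_pos: [0.5484, -0.1477, 0.0668]
tool_rot: [0.0, -0.075, 0.997, -0.001]
contact_force: [-9.0, 0.1, 26.0]
gripper_width: 0.22
grasp_force: 72.7
```

Run:
```python
from h import *
snap('side','s6');snap('wrist','w6');o=bot.get_obs(); print(o['t'],o['eef_pos'],o['contact_force'],o['torque'],o['gripper_width'])
a=cv2.imread('pics/w6.png');b=cv2.resize(cv2.imread('pics/s6.png')[195:285,255:375],None,fx=3,fy=3,interpolation=2)
cv2.imwrite('pics/c6.png',np.hstack([a[:360:,140:500],b[:,:360].repeat(1,0)[:270] if 0 else cv2.copyMakeBorder(b,0,90,0,0,0)]))
```

```text
14.4 [ 0.54841532 -0.14763077  0.06679542] [-8.07411965 -0.8853678  25.47318419] [-0.02362102  2.08920412  0.0344552 ] 0.22028391356477137
```

View pics/c6.png

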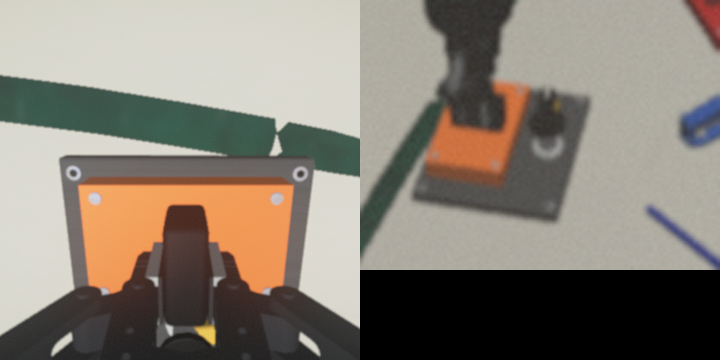

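The cover sits flat and square on both shoulders. The height matches (TCP 0.0668 m against an expected 0.067 m), and the force rises with no further travel. The clamp is clear and the gripper still holds the cover, so I'm handing in.

```bash
python3 -c "
from station import bot
print(bot.hand_in())"
```

```text
the job is handed in; nothing more can be done
None
```

The job is handed in at about 14.4 s of the 56 s allowed: the clamp is turned clockwise to its stop, and the orange cover is over both pins, pressed onto the shoulders with about 25 N and still gripped; the bystanders were not touched.

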